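# Slide a press die under the stand loupe to the click and hold it

## Task

Stand the tallest and slimmest of the three press dies upright and centred on the small pedestal of the slide carriage while the carriage is still at its loading end, and let go of it. Then take the carriage by its black knob and slide it toward the stand loupe until you feel the ball click into its notch, the die still standing on its pedestal under the loupe. Finish there, still holding the knob with the ball in the notch so that the die can be inspected; leave the other dies where they are.

Things in the scene. Friction and masses are not known exactly. Their poses are not given: they have to be found in the camera images.
- tall_die: the die to inspect: a small turned cylinder, the tallest and slimmest of the three, 22 mm across and 26 mm tall, standing on the white 2 mm bench mat; gripped round its side as a plain cylinder; origin at the centre of its underside, z up along its axis. Beyond the dies the shade of the bench lamp hangs 0.40 m above the bench from x = 0.65 onward, at y over 0.04: keep the wrist in front of it
- middle_die: another die, 34 mm across and 16 mm tall, standing on the white 2 mm bench mat; origin at the centre of its underside; leave alone
- wide_die: the widest, flattest die, 42 mm across and 12 mm tall, standing on the white 2 mm bench mat; origin at the centre of its underside; leave alone
- stage: the fixed slide rail: aluminium, 400 mm long (along its y), 36 mm wide, top 28 mm above the bench, on two grey feet; origin at bench height under the middle of the rail; its -y runs along the rail from the loading end toward the loupe. A steel click bar, part of the loupe stand, runs along its +x side, 32 to 44 mm from the rail's middle line, top 44 mm above the bench
- carriage (a joint): travel of the carriage along the rail's -y, in m; 0 = loading end, 0.165 = end stop; it starts between 0 and 0.015. Sliding takes 1 to 3 N. The carriage is a 48 x 172 mm plate, its top 43 mm above the bench. The click comes somewhere from 0.115 to 0.150, a new place each time: it is to be felt
- pedestal_top (a point): centre of the flat top of the steel pedestal on the carriage: a post 18 mm across whose top is 62 mm above the bench, 19 mm above the plate (a 30 mm flange, 5 mm high, at its foot)
- knob_grip (a point): the middle of the carriage's upright black knob: a cylinder 20 mm across from 55 to 81 mm above the bench, on a thin 9 mm stem; this point is 68 mm above the bench, on the knob's axis, 110 mm behind the pedestal along the rail (stage +y)
- click_ball (a joint): how far the 14 mm spring ball in the carriage's side stands out, in m: about 0.002 on the flat of the click bar, about 0.0057 in the notch. Over the last 5 mm before the notch, from either side, the ball draws the carriage on with up to about 6 N; at the bottom the pull ends and moving on is resisted; past about 9 N the ball rides out again
- loupe_end (a point): centre of the rail's top at its loupe end. The fixed loupe stand is clamped near it, at a new place each time: a black eye loupe, 35 mm across, hangs over the rail's middle line 70 to 105 mm back from this point, 112 to 151 mm above the bench, on an arm from a 12 mm post, 175 mm high, 85 mm to the rail's +x side: keep the gripper clear of both

How it is judged:
By the outcome, as a careful person would: the job done as asked, in the order asked, and still so for the second after the job is handed in, while the arm keeps its last pose, push and grip.
It also fails if it takes over 72 s, if anything falls off the work surface, if the arm or the gripper's body presses on something with over 40 N, if the wrist force passes 120 N, or if a joint passes its speed limit or range.

## Robot

A 6-joint arm with a two-finger parallel gripper is mounted at the origin on a cart in front of the work surface, level with it; the furniture and walls round the work are solid. World frame = base frame: x ahead of the robot, y to its left, z up, the work surface at z = 0. Lengths are in mm, angles in rad, forces in N, time in s.
With the tool pointing down it reaches from about 275 to 750 mm from the base axis. Payload 10.2 kg.
Tool frame: the origin (TCP) lies midway between the tips of the shut fingers; the grasp point (between the pads) lies 19 mm behind it; z points along the fingers, y is the direction in which the jaws open and shut (so a half turn about z gives the same grasp; the last joint's range is limited). The gripper opens to 85 mm and grips with 20 to 120 N. Pads are 22 mm wide; open, the fingers measure 114 mm over their backs; the gripper's body (76 mm by 85 mm) begins 54 mm behind the grasp point. The pads swing forward as they close: fully open they stand 13 mm farther back than shut.
Start: joints at [-1.55, 0.313, 1.498, -0, 1.331, -0.223], TCP at [126.717, -509.484, 231.294] pointing down, gripper open.
Joint ranges: [-2.94, 2.94], [-0.97, 2.17], [0.19, 2.56], [-1.23, 4.37], [0.02, 3.11], [-2.88, 2.88]. Speed limits (rad/s): [2.39, 2.39, 3.01, 3.14, 3.14, 3.14].

## Interface

Orientations are given as a unit quaternion [w, x, y, z].
In Python, from rig import ctrl gives the robot as it stands.
- The arm moves only by the tool carry_out, never from a script. Its argument "plan" is a list of rows, each a list of 3 entries, a list of its own where there are three numbers: the finger opening in mm, from 0 to 85.4, then the shift along the tool's x, y, z in mm, then the turn, a rotation vector about the tool's x, y, z in units of 6 degrees (1.0 is 6 degrees). In form: [[grip, [x, y, z], [ax, ay, az]], ...]. A call has 1 to 20 rows; each row shifts and turns the commanded pose from where the row before left it, along the tool's axes as they then stand; what a row does not reach is not made up. A row lasts 1/12 s, in which the tool goes at most 41.7 mm and 7.16 degrees, less where a joint would pass 70% of its speed; a pose out of reach is approached as far as the arm can. A call with a gripper value outside its range is refused whole. The fingers move at their own pace and stop on an object; "grip_force" is the grip in N (left out, the last holds). Time passes only in rows, so rows that do not move let the fingers close. It gives the time, the measured TCP pose, the force and the opening at its end, in the units of the state.
- ctrl.sense(): the state, without advancing time (a new reading comes with each control period).
- ctrl.capture(name): name is "scene" or "top" or "wrist"; returns a dict with "color" (400x640x3 uint8, blue, green, red), "range_z" (400x640 float32, mm along the optical axis (not along the pixel's ray), 0 where there is no reading), "fx", "fy", "cx", "cy" (pixels), "dist_coeffs" ([k1, k2, p1, p2, k3] as OpenCV has them; the pictures are not rectified), "cam_to_world" (4x4, takes a point from camera to world coordinates); the wrist camera has in their place "tool_from_camera" (4x4, takes a point from camera to tool coordinates, whose origin is the TCP and whose axes are the flange's). Camera axes: x right, y up, looking along -z (the intrinsics and any distortion apply to the point x, -y, -z); pixel columns grow to the right and rows downward; lengths in mm; the calibration is good to about 2 mm. A picture is of the moment at which its call begins: read the wrist's pose just before it.
- ctrl.finish_job(): hands the job in, once; it reports no verdict.
The state is a dict: "time_s": time; "joints": joint angles; "dq": joint speeds; "tau": joint torques, N m; "eef_pos": TCP position; "ee_rot": TCP orientation; "force": force on the tool from outside, world axes, zero at the start; "wrist_torque": the same for the moment, N m; "grip_width": opening from 0.0 (shut) to 1.0 (fully open).
Only numpy, scipy, OpenCV 4.12 (cv2) and the standard library are available. Lean on these libraries where they do the work, as an engineer would, in place of code of your own. Each camera call takes 0.05 s, during which the arm holds its last target.

## Working session

There is one attempt and no reset: what is moved stays moved. The work goes in short steps, Python scripts to look and compute and a tool call to move; the robot and the scene stay as the last step left them, time stands still between calls to the robot, and variables do not carry over. Pictures are saved under pics/ and viewed, and the job is handed in when it is done.

Besides the shell and the picture viewer there is one more tool, called after "Request:" as a command line: name --argument value ..., lists and objects as JSON in quotes. carry_out: Moves the arm, as the interface text tells. Its arguments: {"type":"object","properties":{"plan":{"type":"array"},"grip_force":{"type":"number"}},"required":["plan"]}

```bash
ls; mkdir -p pics; python3 - <<'E'
from rig import ctrl
import cv2,numpy as np
s=ctrl.sense(); print(s)
for n in("scene","top","wrist"):
    c=ctrl.capture(n); cv2.imwrite(f"pics/{n}0.png",c["color"]); np.savez(f"pics/{n}0.npz",**{k:np.array(v) for k,v in c.items()})
    print(n,c["fx"],c["fy"],c["cx"],c["cy"],c["dist_coeffs"]); print(np.round(c.get("cam_to_world",c.get("tool_from_camera")),3))
E
```

```text
pics
{'time_s': 0.0, 'joints': array([-1.55035993e+00,  3.13419869e-01,  1.49847323e+00,  1.09479714e-05,
        1.33097250e+00, -2.23374875e-01]), 'dq': array([ 0.00100898,  0.00105345,  0.00050979, -0.00060441,  0.00055167,
       -0.00113692]), 'tau': array([-3.30578594e-03, -4.12269402e+01, -2.59742242e+01, -2.86341337e-04,
        4.13047223e-03,  4.88348221e-06]), 'eef_pos': array([ 126.73469674, -509.20144679,  230.73688054]), 'ee_rot': array([-6.32661930e-04,  9.92578663e-01,  1.21602601e-01,  6.97609343e-05]), 'force': array([-0.22428956, -0.38458813,  0.24757427]), 'wrist_torque': array([-0.05324346, -0.01846632, -0.05135901]), 'grip_width': 0.9977741540627224}
scene 491.76605773668865 491.76605773668865 313.4366128546553 203.52515983087625 [-0.11802009  0.          0.          0.          0.        ]
[[-5.20000e-01  5.25000e-01 -6.74000e-01 -2.76197e+02]
 [-8.54000e-01 -3.15000e-01  4.13000e-01  5.07231e+02]
 [ 5.00000e-03  7.91000e-01  6.12000e-01  7.45711e+02]
 [ 0.00000e+00  0.00000e+00  0.00000e+00  1.00000e+00]]
top 397.99597758617944 397.99597758617944 316.84134861474513 201.49614508562462 [-0.04856152  0.          0.          0.          0.        ]
[[-2.20000e-02  9.85000e-01 -1.72000e-01  3.25724e+02]
 [-9.99000e-01 -2.80000e-02 -3.10000e-02  2.26820e+01]
 [-3.50000e-02  1.72000e-01  9.85000e-01  9.41782e+02]
 [ 0.00000e+00  0.00000e+00  0.00000e+00  1.00000e+00]]
wrist 287.04003125284294 287.04003125284294 320.1121799150009 197.07405170800624 [-0.01544463  0.          0.          0.          0.        ]
[[-1.00000e-03  9.56000e-01  2.92000e-01  7.57860e+01]
 [ 1.00000e+00  1.00000e-03  0.00000e+00 -2.43000e-01]
 [-0.00000e+00  2.92000e-01 -9.56000e-01 -1.43823e+02]
 [ 0.00000e+00  0.00000e+00  0.00000e+00  1.00000e+00]]
```

View pics/scene0.png

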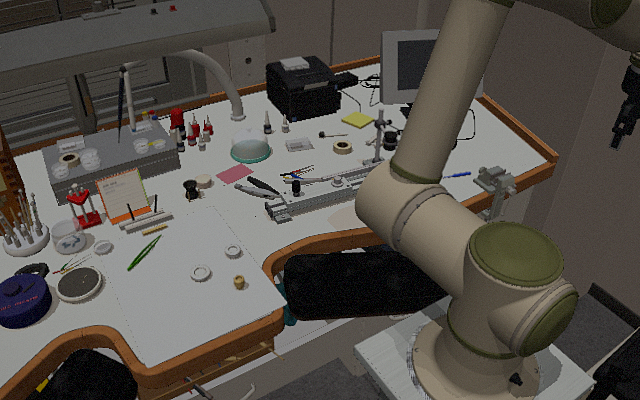

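View pics/top0.png

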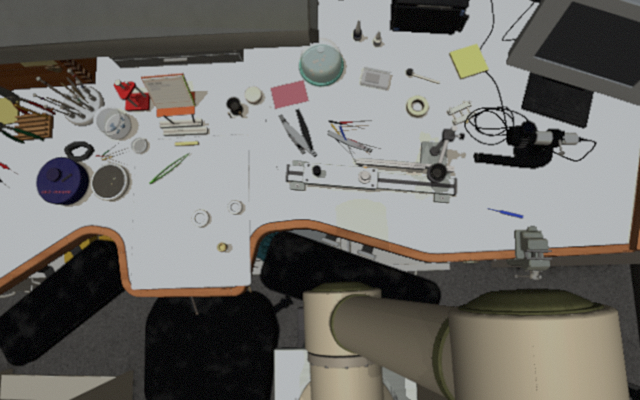

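View pics/wrist0.png

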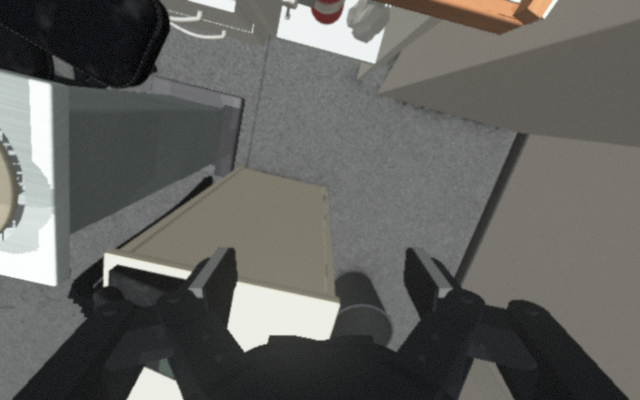

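The top view shows the golden tall die at about (223,247) and the other two at (236,207) and (201,218). The rail runs from (288,175) to (457,188), with the knob at (317,170), the pedestal at (367,175) and the loupe at (437,172). I'll zoom in next.

```bash
cat > h.py <<'E'
import numpy as np,cv2
def load(n): return dict(np.load(f"pics/{n}.npz"))
def K(c): return np.array([[c["fx"],0,c["cx"]],[0,c["fy"],c["cy"]],[0,0,1]],float)
def ray(c,px,T=None):
    T=c["cam_to_world"] if T is None else T
    u=cv2.undistortPoints(np.array([[px]],float),K(c),c["dist_coeffs"])[0,0]
    d=T[:3,:3]@np.array([u[0],-u[1],-1.]); return T[:3,3],d
def onz(c,px,z,T=None):
    o,d=ray(c,px,T); return o+d*(z-o[2])/d[2]
def proj(c,p,T=None):
    T=c["cam_to_world"] if T is None else T
    q=np.linalg.inv(T)@np.append(p,1); q=q[:3]*[1,-1,-1]
    return cv2.projectPoints(q[None],np.zeros(3),np.zeros(3),K(c),c["dist_coeffs"])[0][0,0]
def two(a,b):
    (o,d),(p,e)=a,b; A=np.c_[d,-e]; t=np.linalg.lstsq(A,p-o,rcond=None)[0]
    x,y=o+d*t[0],p+e*t[1]; return (x+y)/2,np.linalg.norm(x-y)
def crop(c,x0,y0,x1,y1,k,name):
    cv2.imwrite("pics/"+name,cv2.resize(c["color"][y0:y1,x0:x1],None,fx=k,fy=k,interpolation=cv2.INTER_CUBIC))
E
python3 - <<'E'
from h import *
t=load("top0");s=load("scene0")
a=t["color"][130:260,190:270]; b=t["color"][140:210,275:470]
cv2.imwrite("pics/t1.png",cv2.resize(b,None,fx=4,fy=4,interpolation=2))
crop(t,190,190,260,260,7,"t2.png"); crop(s,250,100,450,230,4,"s1.png"); crop(s,180,230,260,300,7,"s2.png")
E
```

```text
(no output)
```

View pics/t1.png

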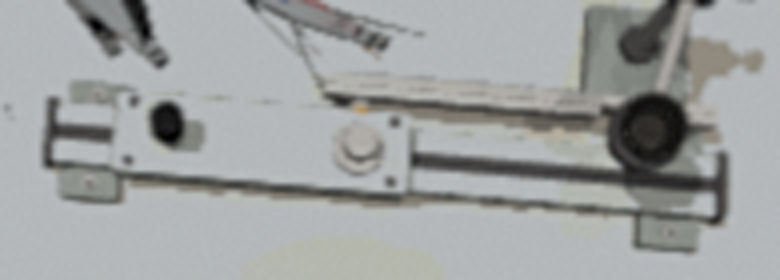

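View pics/t2.png

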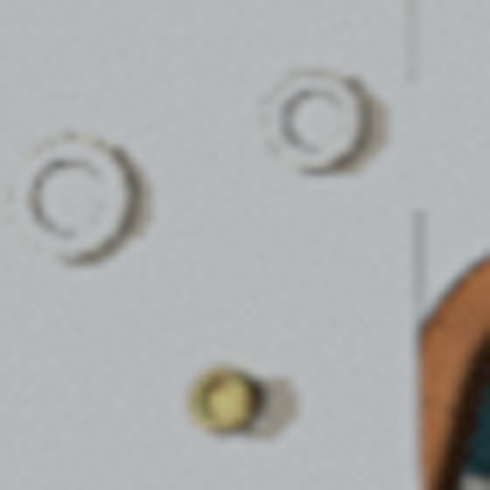

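View pics/s1.png

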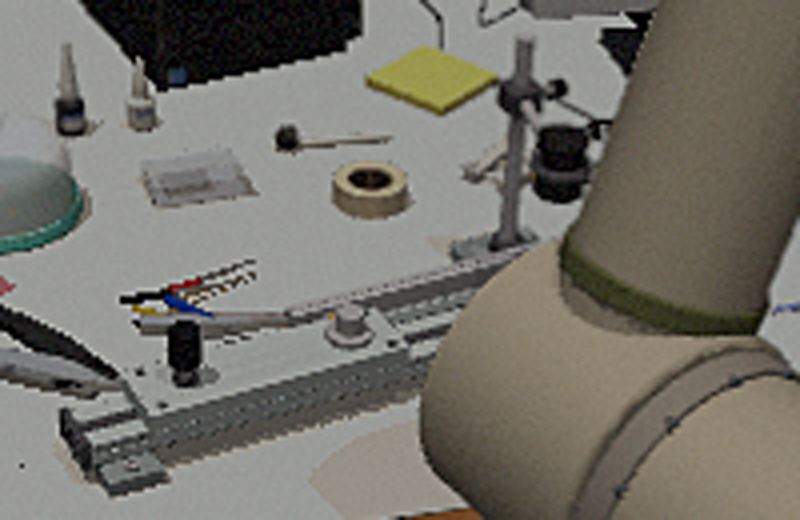

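View pics/s2.png

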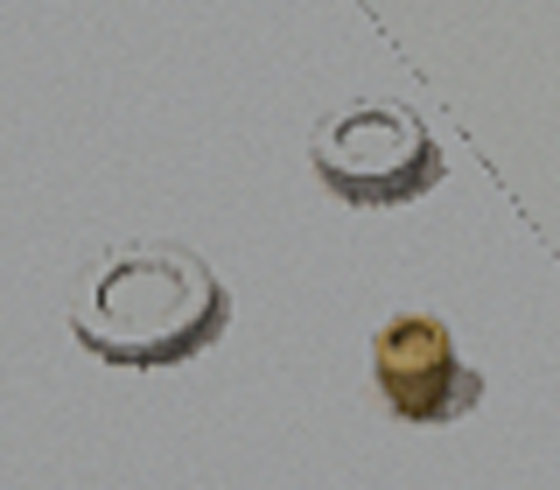

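The crops agree: the golden die stands upright and clear of the other two, the knob is at the far +y end of the carriage, and the loupe hangs near the -y end.

```bash
python3 - <<'E'
from h import *
t=load("top0");s=load("scene0")
np.set_printoptions(precision=1,suppress=True)
for n,c,x0,y0,x1,y1 in(("top",t,205,235,245,262),("scene",s,225,268,255,298)):
    hsv=cv2.cvtColor(c["color"],cv2.COLOR_BGR2HSV)[y0:y1,x0:x1]
    m=((hsv[...,1]>70)&(hsv[...,0]>10)&(hsv[...,0]<40)).astype(np.uint8)
    ys,xs=np.nonzero(m); print(n,len(xs),xs.min()+x0,xs.max()+x0,ys.min()+y0,ys.max()+y0,xs.mean()+x0,ys.mean()+y0)
    ctr=(xs.mean()+x0,ys.mean()+y0); print(onz(c,ctr,15))
# top-face centre picks (crop px -> px)
def P(c,cx,cy,k,x0,y0): return (x0+(cx+.5)/k-.5,y0+(cy+.5)/k-.5)
print("die top from scene",onz(s,P(s,413,337,7,180,230),28), "top", onz(t,P(t,222,400,7,190,190),28))
print("wide",onz(t,P(t,78,200,7,190,190),14),onz(s,P(s,143,297,7,180,230),14))
print("mid",onz(t,P(t,317,120,7,190,190),18),onz(s,P(s,368,142,7,180,230),18))
print("ped top",onz(t,P(t,360,143,4,275,140),62),onz(s,P(s,350,313,4,250,100),62))
print("knob top",onz(t,P(t,166,121,4,275,140),81),onz(s,P(s,185,327,4,250,100),81))
for n,q in(("plate +y,+x",(120,95)),("+y,-x",(113,177)),("-y,+x",(413,112)),("-y,-x",(407,195))): print(n,onz(t,P(t,*q,4,275,140),43))
for n,q in(("rail +y,+x",(48,97)),("+y-x",(47,165)),("-y+x",(724,152)),("-y-x",(722,217))): print(n,onz(t,P(t,*q,4,275,140),28))
print("loupe",onz(t,P(t,645,130,4,275,140),151), "post top",onz(t,P(t,700,0,4,275,140),175))
print("post scene", onz(s,P(s,523,42,4,250,100),175),"loupe top scene",onz(s,P(s,562,132,4,250,100),151))
# depth
for n,c,px in(("ped",t,P(t,360,143,4,275,140)),("plate",t,P(t,250,130,4,275,140)),("mat",t,(210,235)),("knob",t,P(t,166,118,4,275,140))):
    z=c["range_z"][int(round(px[1])),int(round(px[0]))]; o,d=ray(c,px); print(n,o+d*z)
E
```

```text
top 59 218 226 243 250 221.77966101694915 246.76271186440678
[386.5 277.2  15. ]
scene 120 234 244 275 289 238.86666666666667 281.51666666666665
[385.7 276.9  15. ]
die top from scene [383.7 277.1  28. ] top [385.8 274.8  28. ]
wide [455.8 329.6  14. ] [452.2 335.1  14. ]
mid [480.4 246.5  18. ] [475.6 251.3  18. ]
ped top [536.7 -59.3  62. ] [534.1 -57.2  62. ]
knob top [548.   49.6  81. ] [549.2  49.5  81. ]
plate +y,+x [574.3  77.3  43. ]
+y,-x [525.4  82.2  43. ]
-y,+x [558.8 -92.6  43. ]
-y,-x [509.8 -86.7  43. ]
rail +y,+x [578.6 121.1  28. ]
+y-x [537.2 122.1  28. ]
-y+x [ 533.2 -275.1   28. ]
-y-x [ 494.6 -270.7   28. ]
loupe [ 517.9 -195.9  151. ] post top [ 578.1 -221.9  175. ]
post scene [ 595.5 -225.1  175. ] loupe top scene [ 524.1 -202.7  151. ]
ped [537.3 -59.6  59.7]
plate [550.5   2.2  44.9]
mat [416.3 310.5  -0.2]
knob [550.3  49.6  78.9]
```

Request:
carry_out --plan '[[60,[27,-19.5,-4],[0,0,0]],[60,[27,-19.5,-4],[0,0,0]],[60,[27,-19.5,-4],[0,0,0]],[60,[27,-19.5,-4],[0,0,0]],[60,[27,-19.5,-4],[0,0,0]],[60,[27,-19.5,-4],[0,0,0]],[60,[27,-19.5,-4],[0,0,0]],[60,[27,-19.5,0],[0,0,0]],[60,[27,-19.5,0],[0,0,0]],[60,[27,-19.5,0],[0,0,0]],[60,[27,-19.5,0],[0,0,0]],[60,[27,-19.5,0],[0,0,0]],[60,[27,-19.5,0],[0,0,0]],[60,[27,-19.5,0],[0,0,0]],[60,[0,0,0],[0,0,0]]]'

```text
time_s: 1.4
eef_pos: [429.8, -149.6, 259.1]
ee_rot: [-0.001, 0.992, 0.124, 0.0]
force: [0.1, -0.0, -0.4]
grip_width: 0.703
```

Request:
carry_out --plan '[[50,[4.3,-30.3,0],[0,0,0]],[50,[4.3,-30.3,0],[0,0,0]],[50,[4.3,-30.3,0],[0,0,0]],[50,[4.3,-30.3,0],[0,0,0]],[50,[4.3,-30.3,0],[0,0,0]],[50,[4.3,-30.3,10],[0,0,0]],[50,[4.3,-30.3,10],[0,0,0]],[50,[4.3,-30.3,10],[0,0,0]],[50,[4.3,-30.3,10],[0,0,0]],[50,[4.3,-30.3,10],[0,0,0]],[50,[4.3,-30.3,10],[0,0,0]],[50,[4.3,-30.3,10],[0,0,0]],[50,[4.3,-30.3,10],[0,0,0]],[50,[4.3,-30.3,10],[0,0,0]],[50,[0,0,10],[0,0,0.85]],[50,[0,0,10],[0,0,0.85]],[50,[0,0,0],[0,0,0.85]],[50,[0,0,0],[0,0,0.8]],[50,[0,0,0],[0,0,0]],[50,[0,0,0],[0,0,0]]]'

```text
time_s: 3.07
eef_pos: [383.7, 272.6, 149.2]
ee_rot: [0.0, 0.999, -0.052, -0.0]
force: [0.1, -0.0, 0.7]
grip_width: 0.59
```

```bash
cat >> h.py <<'E'
from scipy.spatial.transform import Rotation as R
def snap(name,out):
    from rig import ctrl
    s=ctrl.sense(); c=ctrl.capture(name); c={k:np.array(v) for k,v in c.items()}
    if name=="wrist":
        q=s["ee_rot"]; T=np.eye(4); T[:3,:3]=R.from_quat([q[1],q[2],q[3],q[0]]).as_matrix(); T[:3,3]=s["eef_pos"]
        c["tool"]=T; c["cam_to_world"]=T@c["tool_from_camera"]
    np.savez(f"pics/{out}.npz",**c); cv2.imwrite(f"pics/{out}.png",c["color"])
    print(s["time_s"],s["eef_pos"],s["ee_rot"],s["force"],s["grip_width"],s["joints"])
    return c
E
python3 -c "
from h import *
np.set_printoptions(precision=3,suppress=True)
snap('wrist','w1')"
```

```text
3.0667 [383.747 272.592 149.234] [ 0.     0.999 -0.052 -0.   ] [ 0.102 -0.018  0.688] 0.5903082318224002 [ 0.368  0.281  1.77  -0.     1.09   2.044]
```

View pics/w1.png

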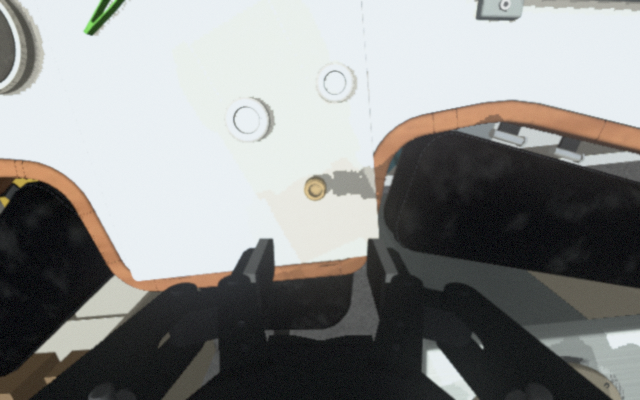

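The wrist view shows the die at about (315,188), well away from the two white dies at (335,82) and (248,119). I'll fit its outline.

```bash
python3 - <<'E'
from h import *
np.set_printoptions(precision=2,suppress=True)
c=load("w1")
hsv=cv2.cvtColor(c["color"],cv2.COLOR_BGR2HSV); x0,y0=295,168; h=hsv[y0:210,x0:335]
m=((h[...,1]>75)&(h[...,0]>8)&(h[...,0]<40)).astype(np.uint8)
cs,_=cv2.findContours(m,0,1); k=max(cs,key=cv2.contourArea); print(cv2.boundingRect(k),cv2.fitEllipse(k))
ys,xs=np.nonzero(m); ctr=(xs.mean()+x0,ys.mean()+y0); print(len(xs),ctr)
for z in(15,28): print(z,onz(c,ctr,z))
P=onz(c,ctr,15)
print("tool coords",np.linalg.inv(c["tool"])@np.append(P,1))
crop(c,285,158,345,218,8,"w1c.png")
p=(315,188);z=c["range_z"][186:191,313:318];print(z)
o,d=ray(c,p); print(o+d*np.median(z)); z=c["range_z"][200,290];o,d=ray(c,(290,200)); print(o+d*z)
E
```

```text
(10, 11, 20, 21) ((19.519498825073242, 20.87248992919922), (19.263309478759766, 19.698535919189453), 5.84799861907959)
298 (np.float64(314.758389261745), np.float64(188.46644295302013))
15 [384.14 278.71  15.  ]
28 [387.64 278.08  28.  ]
tool coords [ -0.23  -6.14 134.23   1.  ]
[[280.1  279.8  279.21 279.84 278.13]
 [280.41 279.83 280.37 279.62 279.63]
 [280.01 280.37 281.27 280.08 279.67]
 [279.72 281.28 280.5  280.03 280.99]
 [279.61 281.08 280.87 279.7  279.79]]
[386.64 278.05  22.66]
[371.71 306.5    5.04]
```

View pics/w1c.png

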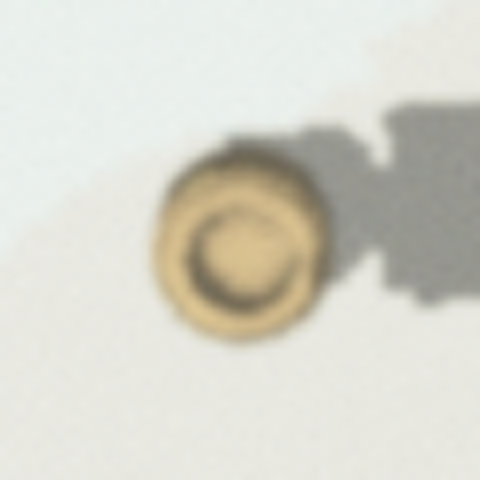

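Request:
carry_out --plan '[[50,[2.3,-5.2,20],[0,0,0]],[50,[0,0,25],[0,0,0]],[50,[0,0,25],[0,0,0]],[50,[0,0,25],[0,0,0]],[50,[0,0,20],[0,0,0]],[50,[0,0,12],[0,0,0]],[50,[0,0,10],[0,0,0]],[50,[0,0,7],[0,0,0]],[50,[0,0,0],[0,0,0]],[50,[0,0,0],[0,0,0]]]' --grip_force 30

```text
time_s: 3.95
eef_pos: [386.8, 277.9, 5.6]
ee_rot: [-0.0, 0.999, -0.053, 0.0]
force: [0.4, 0.3, 0.3]
grip_width: 0.585
```

```bash
python3 -c "
from h import *
np.set_printoptions(precision=3,suppress=True)
snap('wrist','w2')"
```

```text
3.95 [386.752 277.856   5.612] [-0.     0.999 -0.053  0.   ] [0.406 0.321 0.277] 0.5848066634332868 [0.376 0.529 1.87  0.    0.742 2.054]
```

View pics/w2.png

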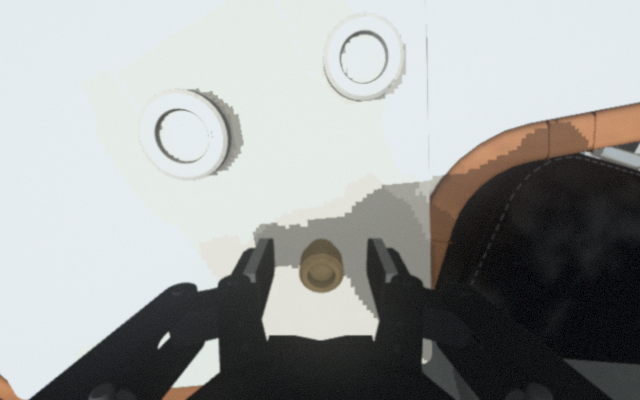

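The die at (321,268) sits midway between the pads (inner faces at about 272 and 368). I'll check its offset across the pads.

```bash
python3 - <<'E'
from h import *
np.set_printoptions(precision=2,suppress=True)
c=load("w2")
crop(c,240,220,400,340,5,"w2c.png")
for z in (26,28,30):print(np.linalg.inv(c["tool"])@np.append(onz(c,(320.8,271),z),1))
print(proj(c,c["tool"][:3,3]+np.array([0,0,22.4])),proj(c,c["tool"][:3,3]))
E
```

```text
[  0.17  -0.42 -20.39   1.  ]
[  1.4   -0.43 -22.39   1.  ]
[  2.62  -0.43 -24.39   1.  ]
[321.68 273.55] [321.48 251.58]
```

View pics/w2c.png

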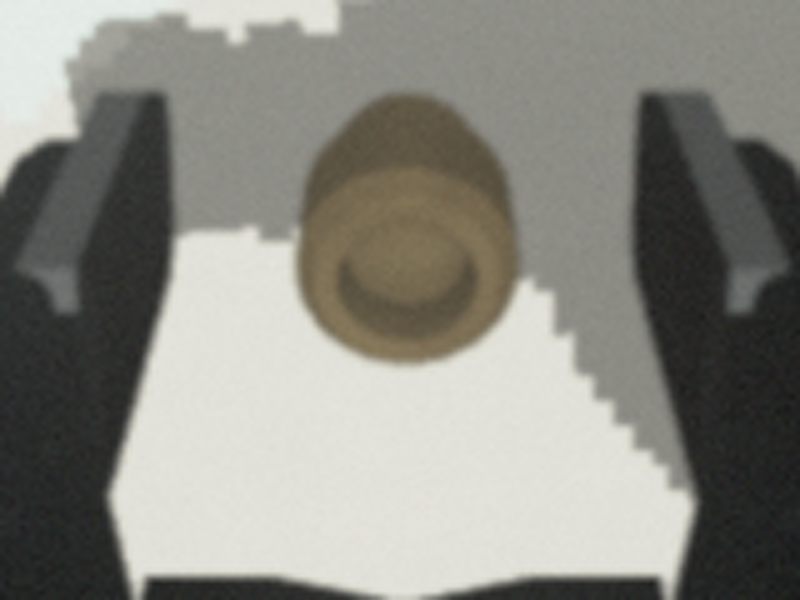

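Centred: the die's top is at (321.4,273), against the predicted tool axis at (321.7,273.5). Closing now.

Request:
carry_out --plan '[[10,[0,0,0],[0,0,0]],[10,[0,0,0],[0,0,0]],[10,[0,0,0],[0,0,0]],[10,[0,0,0],[0,0,0]],[10,[0,0,0],[0,0,0]],[10,[0,0,0],[0,0,0]],[10,[0,0,0],[0,0,0]],[10,[0,0,0],[0,0,0]]]' --grip_force 30

```text
time_s: 4.67
eef_pos: [386.9, 278.0, 6.0]
ee_rot: [-0.0, 0.999, -0.053, 0.001]
force: [-1.4, -0.5, 6.2]
grip_width: 0.249
```

```bash
python3 -c "
from h import *
np.set_printoptions(precision=3,suppress=True)
snap('wrist','w3')"
```

```text
4.6667 [386.857 277.981   5.971] [-0.     0.999 -0.053  0.001] [-1.354 -0.51   6.237] 0.24918507595646808 [0.376 0.529 1.87  0.    0.742 2.054]
```

View pics/w3.png

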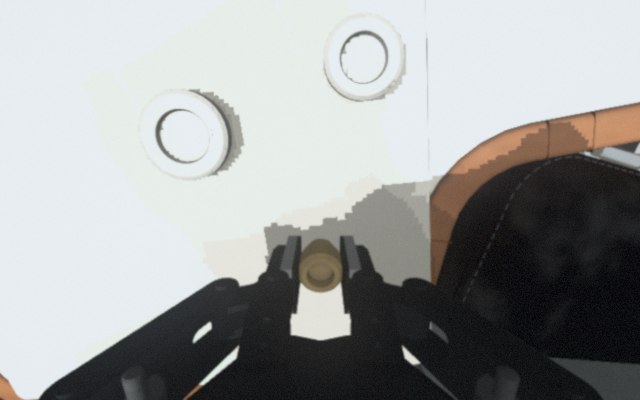

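Width 0.249 × 85.4 = 21.3 mm, so the die is gripped. I'll lift it and carry it to a view pose over the pedestal.

Request:
carry_out --plan '[[10,[0,0,-5],[0,0,0]],[10,[0,0,-12],[0,0,0]],[10,[0,0,-20],[0,0,0]],[10,[0,0,-28],[0,0,0]],[10,[0,0,-28],[0,0,0]],[10,[0,0,-28],[0,0,0]],[10,[0,0,-28],[0,0,0]],[10,[0,0,-18],[0,0,0]],[10,[0,0,-10],[0,0,0]],[10,[0,0,0],[0,0,0]]]'

```text
time_s: 5.55
eef_pos: [387.1, 278.1, 184.1]
ee_rot: [-0.001, 0.999, -0.053, 0.002]
force: [-1.1, -0.3, -0.4]
grip_width: 0.24
```

Request:
carry_out --plan '[[10,[5.8,10],[0,0,0]]]'

```text
$.plan[0][1]: bad value
```

Request:
carry_out --plan '[[10,[5.8,10,0],[0,0,0]],[10,[11.5,20,0],[0,0,0]],[10,[13,22.5,0],[0,0,0]],[10,[13,22.5,0],[0,0,0]],[10,[13,22.5,0],[0,0,0]],[10,[13,22.5,0],[0,0,0]],[10,[13,22.5,0],[0,0,0]],[10,[13,22.5,0],[0,0,0]],[10,[13,22.5,0],[0,0,0]],[10,[13,22.5,0],[0,0,0]],[10,[13,22.5,0],[0,0,0]],[10,[13,22.5,0],[0,0,0]],[10,[13,22.5,0],[0,0,0]],[10,[13,22.5,0],[0,0,0]],[10,[8,14,0],[0,0,0]],[10,[4,7,0],[0,0,0]],[10,[0,0,0],[0,0,0]],[10,[0,0,0],[0,0,0]]]'

```text
time_s: 7.05
eef_pos: [536.0, -60.4, 181.7]
ee_rot: [-0.0, 0.999, -0.053, -0.001]
force: [-0.9, 0.7, 0.4]
grip_width: 0.245
```

```bash
python3 -c "
from h import *
np.set_printoptions(precision=3,suppress=True)
c=snap('wrist','w4'); t=snap('top','t4')
crop(c,240,120,400,240,5,'w4c.png')"
```

```text
7.05 [536.032 -60.433 181.715] [-0.     0.999 -0.053 -0.001] [-0.946  0.663  0.447] 0.24531114005702145 [-0.33   0.388  1.527  0.     1.229  1.348]
7.1 [536.009 -60.07  181.982] [-0.     0.999 -0.053 -0.   ] [-0.493  0.065 -0.185] 0.2432274508128821 [-0.329  0.387  1.527  0.     1.229  1.348]
```

View pics/w4.png

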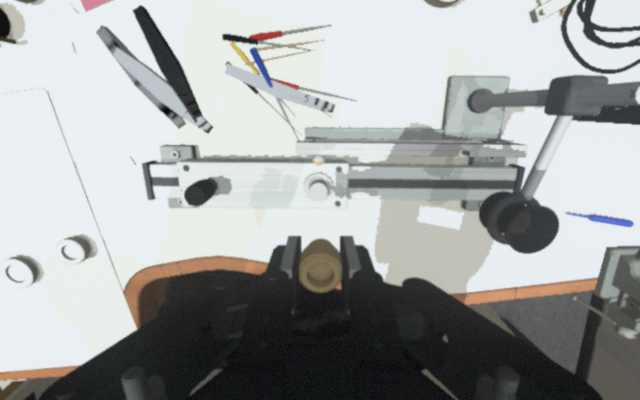

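View pics/w4c.png

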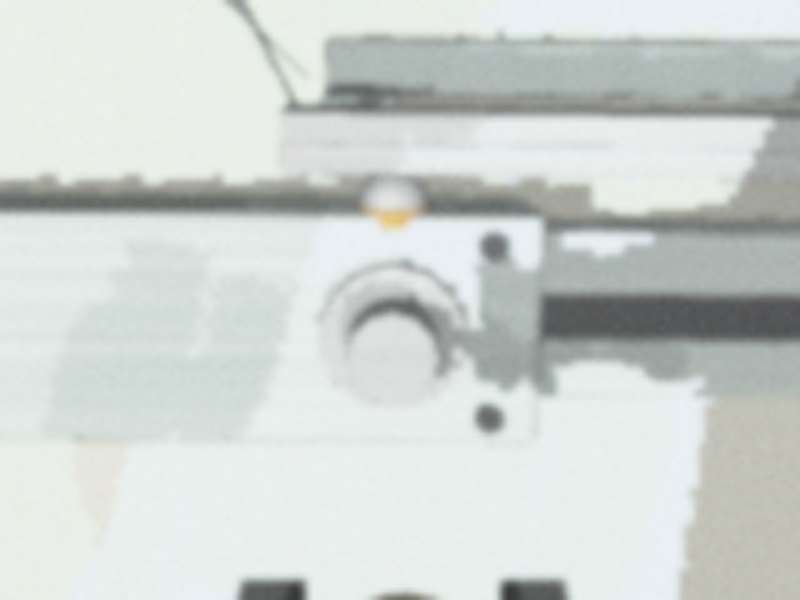

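Pedestal top centre is at about (318.2,190.9), the knob top at about (200,191), and the die is still upright in the grip at (321,268). The loupe stand is well to the right, at about (525,220). Next I'll turn these into positions.

```bash
python3 - <<'E'
from h import *
np.set_printoptions(precision=2,suppress=True)
c=load("w4"); q=(318.2,190.9)
g=cv2.cvtColor(c["color"],cv2.COLOR_BGR2GRAY)
P=onz(c,q,62); Ti=np.linalg.inv(c["tool"]); print("ped",P,Ti@np.append(P,1))
# same for die at w1
w=load("w1"); D=onz(w,(315.2,189.6),28); print("die w1",D)
print("plate corner(-y,+x),(−y,−x)",onz(c,(240+541/5,120+220/5),43),onz(c,(240+535/5,120+440/5),43))
crop(c,140,130,260,220,6,"w4k.png"); crop(c,280,225,360,305,7,"w4d.png")
# rail dark slot / plate edges by fit: -x edge rows of plate vs background
a=onz(c,(290,164.),43)
m=(g<90).astype(np.uint8)
ys,xs=np.nonzero(m[175:195,355:510]); 
l=cv2.fitLine(np.c_[xs+355,ys+175].astype(np.float32),2,0,.01,.01).ravel();print(l)
p1=onz(c,(l[2]-60*l[0],l[3]-60*l[1]),28);p2=onz(c,(l[2]+60*l[0],l[3]+60*l[1]),28);print(p1,p2,np.degrees(np.arctan2(p1[0]-p2[0],p1[1]-p2[1])))
E
```

```text
ped [537.47 -57.91  62.  ] [  1.31  -2.59 119.72   1.  ]
die w1 [386.47 277.79  28.  ]
plate corner(-y,+x),(−y,−x) [556.55 -89.9   43.  ] [510.51 -84.98  43.  ]
[  1.     0.02 439.5  184.08]
[ 529.67 -122.71   28.  ] [ 513.24 -251.32   28.  ] 7.2801711326603735
```

View pics/w4k.png

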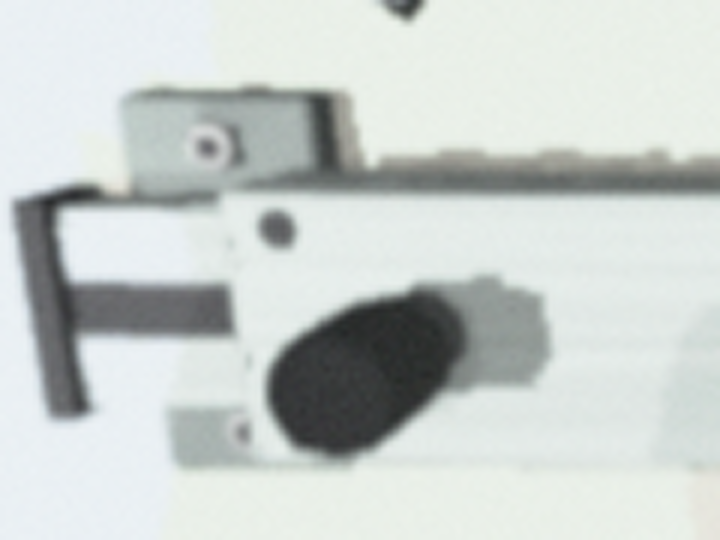

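View pics/w4d.png

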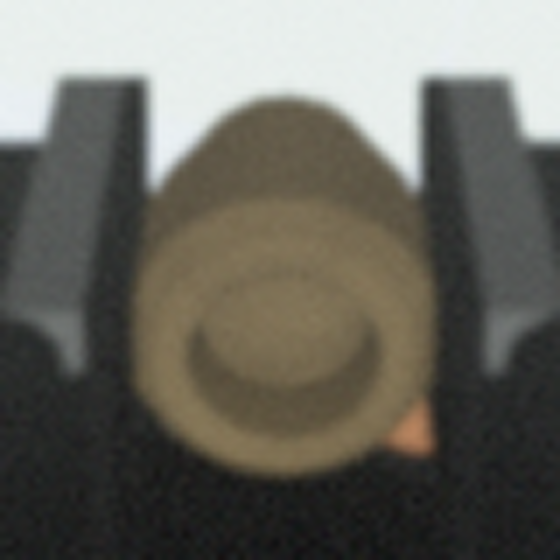

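Request:
carry_out --plan '[[10,[1.6,-2.6,10],[0,0,0]],[10,[0,0,20],[0,0,0]],[10,[0,0,22],[0,0,0]],[10,[0,0,22],[0,0,0]],[10,[0,0,18],[0,0,0]],[10,[0,0,10],[0,0,0]],[10,[0,0,6],[0,0,0]],[10,[0,0,0],[0,0,0]],[10,[0,0,0],[0,0,0]],[10,[0,0,0],[0,0,0]]]'

```text
time_s: 7.98
eef_pos: [538.9, -58.8, 75.3]
ee_rot: [0.0, 0.999, -0.053, 0.001]
force: [0.7, -1.1, -0.8]
grip_width: 0.242
```

```bash
python3 -c "
from h import *
np.set_printoptions(precision=3,suppress=True)
c=snap('wrist','w5'); t=snap('scene','s5'); t2=snap('top','t5')
crop(t,260,150,400,230,5,'s5c.png')
crop(c,240,180,400,300,5,'w5c.png')"
```

```text
7.9833 [538.875 -58.792  75.285] [ 0.     0.999 -0.053  0.001] [ 0.654 -1.137 -0.761] 0.2424085484327792 [-0.325  0.521  1.632 -0.     0.986  1.353]
8.0333 [538.858 -58.834  75.277] [ 0.     0.999 -0.053  0.001] [ 0.238 -0.348 -0.469] 0.24658056836659692 [-0.325  0.521  1.632  0.     0.986  1.353]
8.0833 [538.799 -58.826  75.18 ] [ 0.     0.999 -0.053  0.001] [ 0.415  0.525 -0.311] 0.24681604756095646 [-0.325  0.521  1.633  0.     0.986  1.353]
```

View pics/s5c.png

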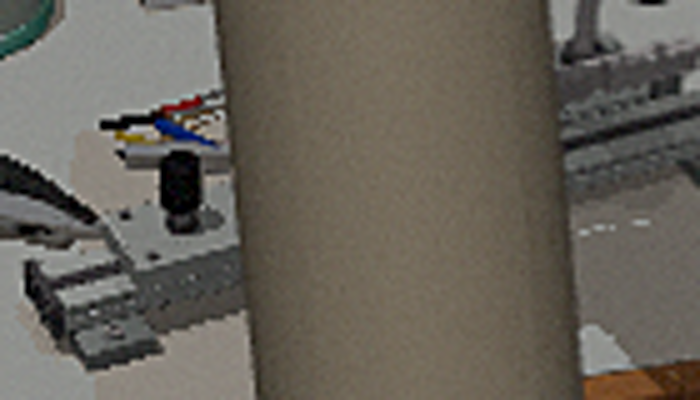

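View pics/w5c.png

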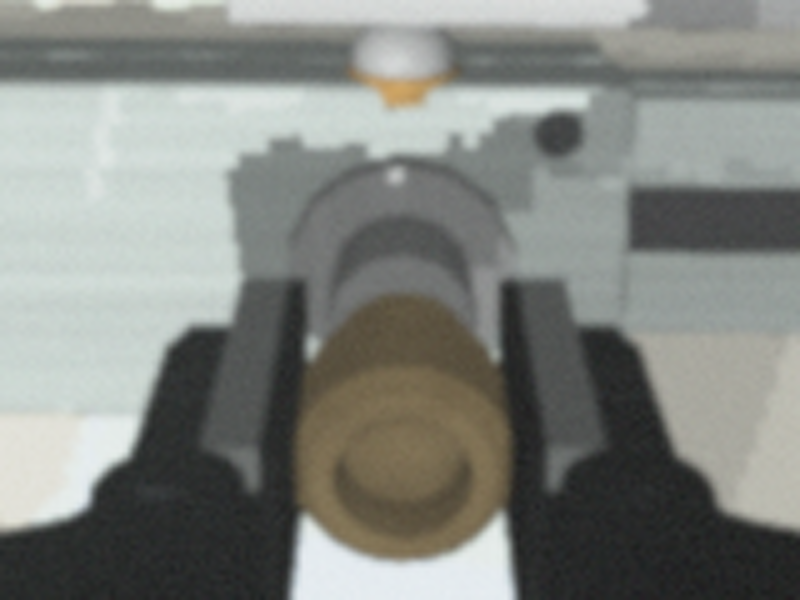

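```bash
python3 - <<'E'
from h import *
np.set_printoptions(precision=2,suppress=True)
c=load("w5");Ti=np.linalg.inv(c["tool"])
f=lambda x,y,z:(Ti@np.append(onz(c,(240+(x+.5)/5-.5,180+(y+.5)/5-.5),z),1))[:3]
print("post far edge minus 9",f(400,256,62)-[9,0,0])
print("post L/R", f(328,325,62),f(473,325,62))
print("flange far edge -15",f(400,157,48)-[15,0,0])
tz=c["tool"][2,3]
print("die bottom far edge -11 (z=tcp-4)",f(402,294,tz-4)-[11,0,0], "die top ctr",f(403,470,tz+22))
E
```

```text
post far edge minus 9 [-2.28 -1.06 13.3 ]
post L/R [-2.29 -9.76 13.28] [-2.32  7.73 13.28]
flange far edge -15 [-0.84 -1.07 27.31]
die bottom far edge -11 (z=tcp-4) [-4.86 -0.82  4.01] die top ctr [ -0.27  -0.72 -22.  ]
```

Request:
carry_out --plan '[[10,[-1.3,-0.5,2],[0,0,0]],[10,[0,0,2.5],[0,0,0]],[10,[0,0,1.5],[0,0,0]],[10,[0,0,0],[0,0,0]],[10,[0,0,0],[0,0,0]],[10,[0,0,0],[0,0,0]]]'

```text
time_s: 8.63
eef_pos: [537.1, -58.1, 68.3]
ee_rot: [0.0, 0.999, -0.053, 0.0]
force: [-0.4, 0.1, -0.2]
grip_width: 0.24
```

```bash
python3 -c "
from h import *
np.set_printoptions(precision=3,suppress=True)
c=snap('wrist','w6')
crop(c,240,180,400,300,5,'w6c.png')"
```

```text
8.6333 [537.119 -58.123  68.312] [ 0.     0.999 -0.053  0.   ] [-0.421  0.122 -0.189] 0.24028756765506654 [-0.325  0.529  1.642  0.     0.971  1.353]
```

View pics/w6c.png

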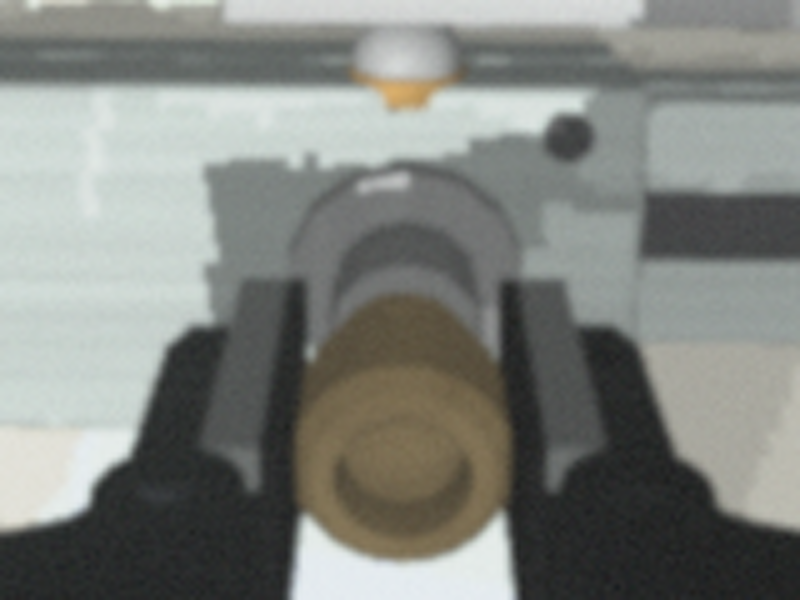

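```bash
python3 - <<'E'
from h import *
np.set_printoptions(precision=2,suppress=True)
c=load("w6");Ti=np.linalg.inv(c["tool"])
f=lambda x,y,z:(Ti@np.append(onz(c,(240+(x+.5)/5-.5,180+(y+.5)/5-.5),z),1))[:3]
print("post far edge minus 9",f(405,264,62)-[9,0,0])
print("post L/R", f(334,330,62),f(480,330,62))
print("flange far edge -15",f(405,161,48)-[15,0,0], f(290,255,48),f(521,255,48))
# predicted pixel of die bottom ring, if radius 11 / 9 / 8
for r in(11,9,8,7): 
    q=proj(c,(c["tool"]@[r,-.4,4,1])[:3]); print(r,(q-[240,180])*5)
E
```

```text
post far edge minus 9 [-0.21 -0.47  6.31]
post L/R [ 0.52 -8.67  6.31] [0.5  8.17 6.31]
flange far edge -15 [ 1.16 -0.45 20.31] [  3.79 -14.72  20.31] [ 3.75 13.93 20.31]
11 [403.69 252.27]
9 [403.7  268.72]
8 [403.7 276.9]
7 [403.71 285.05]
```

Request:
carry_out --plan '[[10,[0.5,0,0.8],[0,0,0]],[10,[0,0,0.5],[0,0,0]],[10,[0,0,0],[0,0,0]],[10,[0,0,0],[0,0,0]]]'

```text
time_s: 9.02
eef_pos: [537.6, -58.1, 67.0]
ee_rot: [0.0, 0.999, -0.053, -0.0]
force: [0.8, -0.1, -0.9]
grip_width: 0.245
```

Request:
carry_out --plan '[[10,[0,0,0.5],[0,0,0]],[10,[0,0,0],[0,0,0]],[10,[0,0,0],[0,0,0]]]'

```text
time_s: 9.27
eef_pos: [537.6, -58.1, 66.5]
ee_rot: [-0.0, 0.999, -0.053, -0.0]
force: [0.8, 1.1, -0.5]
grip_width: 0.247
```

Request:
carry_out --plan '[[10,[0,0,0.5],[0,0,0]],[10,[0,0,0],[0,0,0]],[10,[0,0,0],[0,0,0]]]'

```text
time_s: 9.52
eef_pos: [537.7, -58.2, 66.1]
ee_rot: [0.0, 0.999, -0.053, 0.0]
force: [-0.9, -0.1, 0.3]
grip_width: 0.241
```

Request:
carry_out --plan '[[10,[0,0,0.5],[0,0,0]],[10,[0,0,0],[0,0,0]],[10,[0,0,0],[0,0,0]]]'

```text
time_s: 9.77
eef_pos: [537.7, -58.2, 66.1]
ee_rot: [0.0, 0.999, -0.053, 0.0]
force: [-2.1, 0.2, 6.1]
grip_width: 0.244
```

Request:
carry_out --plan '[[10,[0,0,0.5],[0,0,0]],[10,[0,0,0],[0,0,0]],[10,[0,0,0],[0,0,0]]]'

```text
time_s: 10.02
eef_pos: [537.7, -58.2, 66.0]
ee_rot: [0.0, 0.999, -0.053, 0.0]
force: [-3.4, 0.7, 11.2]
grip_width: 0.24
```

Contact is at TCP z = 66.0, as predicted. I'll ease off the push and open slowly.

Request:
carry_out --plan '[[10,[0,0,-0.8],[0,0,0]],[10,[0,0,0],[0,0,0]],[10,[0,0,0],[0,0,0]]]'

```text
time_s: 10.27
eef_pos: [537.7, -58.2, 66.1]
ee_rot: [0.0, 0.999, -0.053, 0.0]
force: [-1.3, 0.4, 5.3]
grip_width: 0.244
```

Request:
carry_out --plan '[[23,[0,0,0],[0,0,0]],[24,[0,0,0],[0,0,0]],[26,[0,0,0],[0,0,0]],[30,[0,0,0],[0,0,0]],[34,[0,0,0],[0,0,0]],[40,[0,0,0],[0,0,0]],[46,[0,0,0],[0,0,0]],[46,[0,0,0],[0,0,0]]]'

```text
time_s: 10.93
eef_pos: [537.6, -58.2, 65.8]
ee_rot: [-0.0, 0.999, -0.053, -0.0]
force: [0.1, -1.1, 0.1]
grip_width: 0.533
```

```bash
python3 -c "
from h import *
np.set_printoptions(precision=3,suppress=True)
c=snap('wrist','w7')
crop(c,240,180,400,300,5,'w7c.png')"
```

```text
10.9333 [537.58  -58.168  65.781] [-0.     0.999 -0.053 -0.   ] [ 0.123 -1.067  0.109] 0.5333862676874236 [-0.325  0.534  1.642  0.     0.966  1.353]
```

View pics/w7c.png

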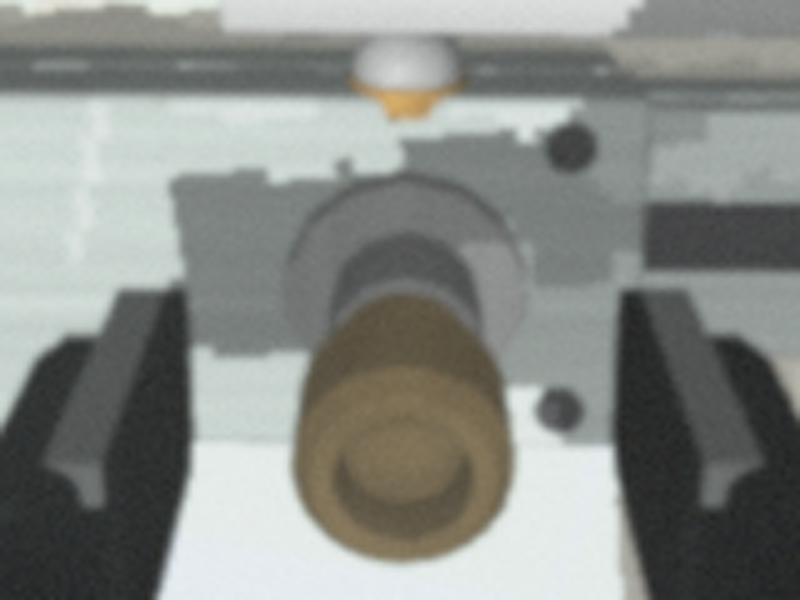

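The die now stands free on the post, which is evenly visible on both sides at about (334..480) around the die's axis at 404 in the crop. I'll raise straight up and look again.

Request:
carry_out --plan '[[50,[0,0,-6],[0,0,0]],[50,[0,0,-12],[0,0,0]],[50,[0,0,-20],[0,0,0]],[50,[0,0,-25],[0,0,0]],[50,[0,0,-25],[0,0,0]],[50,[0,0,-18],[0,0,0]],[50,[0,0,-8],[0,0,0]],[50,[0,0,0],[0,0,0]],[50,[0,0,0],[0,0,0]]]'

```text
time_s: 11.73
eef_pos: [537.3, -58.1, 179.2]
ee_rot: [-0.0, 0.999, -0.053, -0.0]
force: [0.5, -0.3, -0.4]
grip_width: 0.582
```

```bash
python3 -c "
from h import *
np.set_printoptions(precision=3,suppress=True)
c=snap('wrist','w8')
crop(c,160,120,360,240,4,'w8c.png')"
```

```text
11.7333 [537.327 -58.074 179.215] [-0.     0.999 -0.053 -0.   ] [ 0.495 -0.264 -0.395] 0.5816820294869616 [-0.325  0.392  1.527  0.     1.223  1.353]
```

View pics/w8c.png

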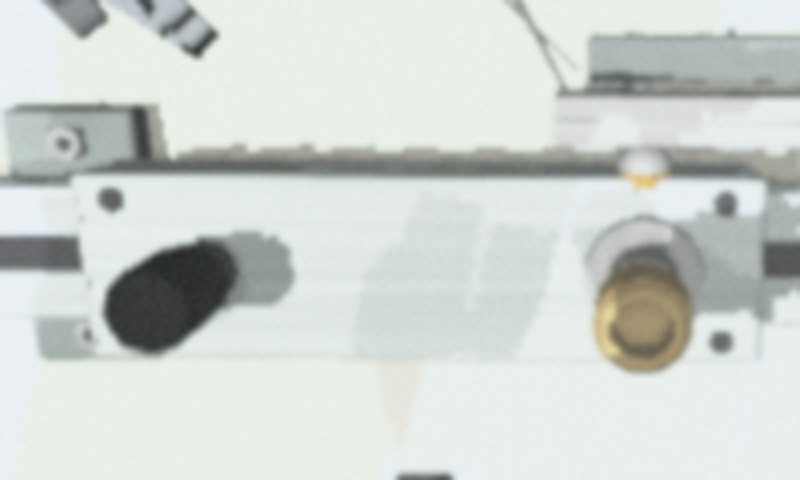

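The die stands upright on the post at crop (642,322). The knob top is at crop (152,306).

```bash
python3 - <<'E'
from h import *
np.set_printoptions(precision=2,suppress=True)
c=load("w8")
f=lambda x,y,z:onz(c,(160+(x+.5)/4-.5,120+(y+.5)/4-.5),z)
D=f(642,322,88);k=f(152,307,81);print("die top",D,"knob top",k, "knob bottom", f(196,277,55))
g=cv2.cvtColor(c["color"],cv2.COLOR_BGR2GRAY)[175:215,180:225];m=(g<75).astype(np.uint8);cs,_=cv2.findContours(m,0,1);q=max(cs,key=cv2.contourArea);print(cv2.boundingRect(q))
P1=f(80,178,43);P2=f(765,182,43);P3=f(100,358,43);P4=f(758,360,43);print(P1,P2,P3,P4)
for a,b in((P1,P2),(P3,P4),(k,D)): d=a-b; print(np.hypot(*d[:2]),np.degrees(np.arctan2(d[0],d[1])))
for n,a in(("via plate",6.5),): print(D+110*np.array([np.sin(np.radians(a)),np.cos(np.radians(a)),0]))
E
```

```text
die top [538.47 -57.42  88.  ] knob top [551.39  50.05  81.  ] knob bottom [551.1   50.03  55.  ]
(7, 6, 32, 26)
[576.39  78.29  43.  ] [557.   -89.95  43.  ] [529.67  84.9   43.  ] [510.77 -84.57  43.  ]
169.35111992216662 6.574592390573383
170.5236580691292 6.364856021926602
108.2461086939875 6.854772575181562
[550.92  51.87  88.  ]
```

Request:
carry_out --plan '[[50,[0,-5,0],[0,0,0.07]],[50,[0.2,-10,0],[0,0,0]],[50,[0.3,-15,10],[0,0,0]],[50,[0.3,-20,15],[0,0,0]],[50,[0.3,-20,15],[0,0,0]],[50,[0.3,-20,10],[0,0,0]],[50,[0.3,-12,6],[0,0,0]],[50,[0.2,-7.7,3],[0,0,0]],[50,[0,0,0],[0,0,0]],[50,[0,0,0],[0,0,0]]]'

```text
time_s: 12.62
eef_pos: [552.1, 50.5, 121.1]
ee_rot: [0.0, 0.998, -0.057, 0.0]
force: [0.7, -0.9, -0.0]
grip_width: 0.584
```

```bash
python3 -c "
from h import *
np.set_printoptions(precision=3,suppress=True)
c=snap('wrist','w9')
crop(c,240,180,400,300,5,'w9c.png')
for z in (68,81): print(proj(c,np.append(c['tool'][:2,3],z)))"
```

```text
12.6167 [552.139  50.514 121.074] [ 0.     0.998 -0.057  0.   ] [ 0.655 -0.906 -0.018] 0.5842841037340033 [-0.12   0.484  1.552 -0.     1.105  1.565]
[321.154 217.325]
[321.221 224.092]
```

View pics/w9.png

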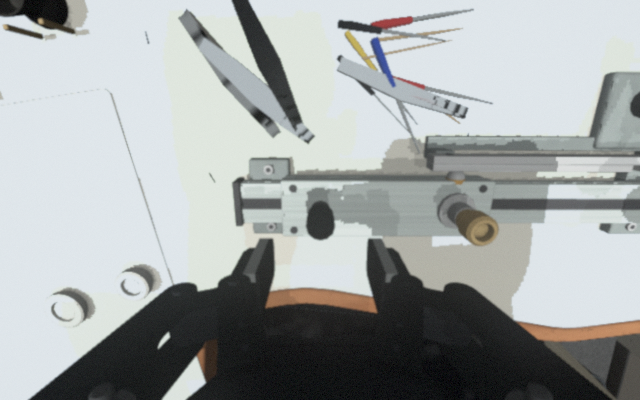

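View pics/w9c.png

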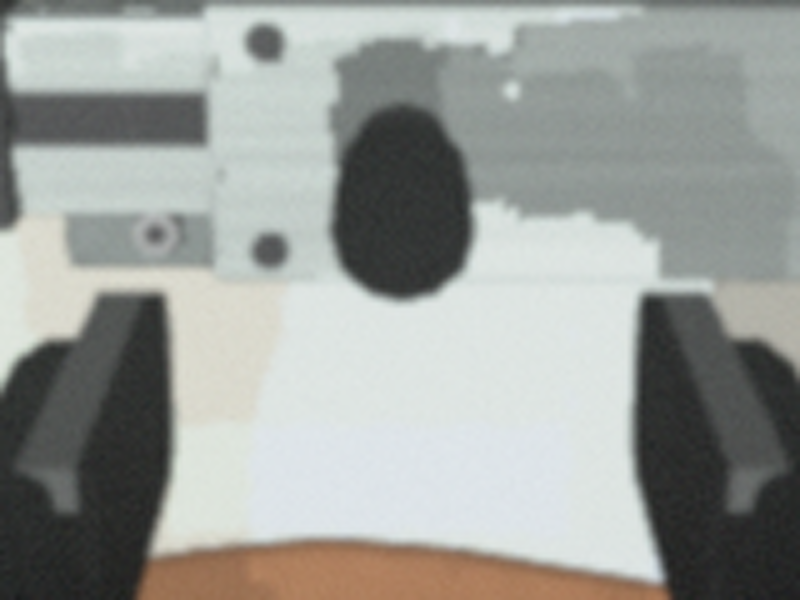

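The knob is between the pads, top centre about (320.4,226.4), against the tool axis prediction of (321.2,224.1). I'll shift about -1.3 mm in tool x and descend.

Request:
carry_out --plan '[[50,[-1.3,-0.4,8],[0,0,0]],[50,[0,0,14],[0,0,0]],[50,[0,0,18],[0,0,0]],[50,[0,0,16],[0,0,0]],[50,[0,0,9],[0,0,0]],[50,[0,0,5],[0,0,0]],[50,[0,0,0],[0,0,0]],[50,[0,0,0],[0,0,0]]]'

```text
time_s: 13.33
eef_pos: [551.0, 50.9, 51.3]
ee_rot: [0.0, 0.998, -0.057, 0.0]
force: [-0.3, -0.4, -0.4]
grip_width: 0.585
```

```bash
python3 -c "
from h import *
np.set_printoptions(precision=3,suppress=True)
c=snap('wrist','w10')
for z in (68,81): print(proj(c,np.append(c['tool'][:2,3],z)))"
```

```text
13.3333 [551.036  50.914  51.299] [ 0.     0.998 -0.057  0.   ] [-0.26  -0.431 -0.427] 0.5849325075823044 [-0.12   0.578  1.612 -0.     0.951  1.566]
[321.65  267.318]
[321.793 282.213]
```

View pics/w10.png

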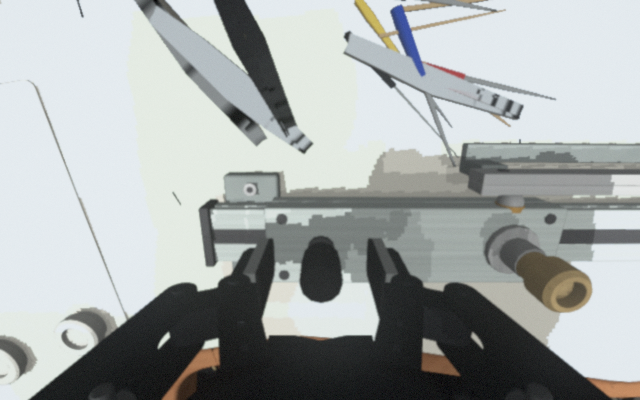

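Request:
carry_out --plan '[[40,[0,0,0],[0,0,0]],[34,[0,0,0],[0,0,0]],[28,[0,0,0],[0,0,0]],[25,[0,0,0],[0,0,0]],[23,[0,0,0],[0,0,0]],[22,[0,0,0],[0,0,0]],[21,[0,0,0],[0,0,0]],[20,[0,0,0],[0,0,0]],[18,[0,0,0],[0,0,0]],[14,[0,0,0],[0,0,0]],[10,[0,0,0],[0,0,0]],[10,[0,0,0],[0,0,0]],[10,[0,0,0],[0,0,0]]]' --grip_force 40

```text
time_s: 14.47
eef_pos: [550.7, 51.2, 50.9]
ee_rot: [-0.0, 0.998, -0.057, 0.0]
force: [-2.6, 1.0, 3.6]
grip_width: 0.217
```

```bash
python3 -c "
from h import *
np.set_printoptions(precision=3,suppress=True)
c=snap('wrist','w11')"
```

```text
14.4667 [550.719  51.232  50.919] [-0.     0.998 -0.057  0.   ] [-2.553  1.04   3.642] 0.21727581857072953 [-0.119  0.578  1.613  0.     0.951  1.566]
```

View pics/w11.png

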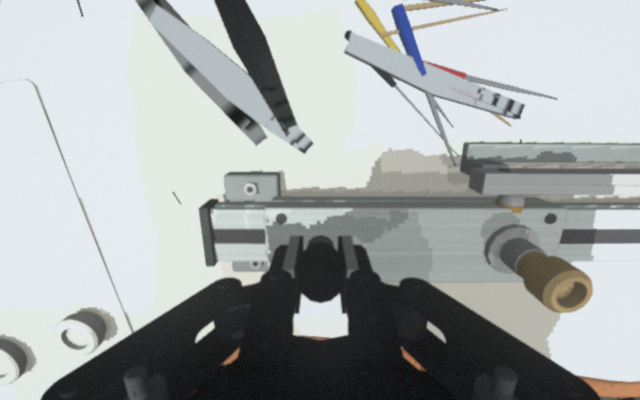

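The knob is gripped and the die is still standing at (560,285). I'll slide along tool +y (toward the loupe), ramping up gently.

Request:
carry_out --plan '[[10,[0,0.5,0],[0,0,0]],[10,[0,1,0],[0,0,0]],[10,[0,1.5,0],[0,0,0]],[10,[0,2,0],[0,0,0]],[10,[0,3,0],[0,0,0]],[10,[0,3,0],[0,0,0]],[10,[0,3,0],[0,0,0]],[10,[0,3,0],[0,0,0]],[10,[0,3,0],[0,0,0]],[10,[0,3,0],[0,0,0]],[10,[0,3,0],[0,0,0]],[10,[0,3,0],[0,0,0]],[10,[0,3,0],[0,0,0]],[10,[0,3,0],[0,0,0]],[10,[0,2,0],[0,0,0]],[10,[0,1.5,0],[0,0,0]],[10,[0,1,0],[0,0,0]],[10,[0,0.5,0],[0,0,0]],[10,[0,0,0],[0,0,0]]]'

```text
time_s: 16.1
eef_pos: [546.0, 10.9, 50.9]
ee_rot: [0.0, 0.998, -0.057, -0.0]
force: [-2.1, 1.3, 5.7]
grip_width: 0.22
```

```bash
python3 -c "
from h import *
np.set_printoptions(precision=3,suppress=True)
c=snap('wrist','w12')"
```

```text
16.1 [546.037  10.921  50.916] [ 0.     0.998 -0.057 -0.   ] [-2.068  1.296  5.697] 0.22018137361648293 [-0.194  0.566  1.634 -0.     0.941  1.491]
```

View pics/w12.png

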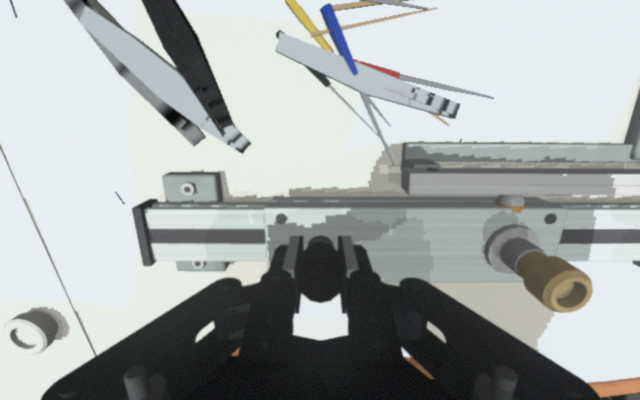

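The carriage moved 40.6 mm with the die still standing at (555,285), and the forces are small. Continuing to about 85 mm.

Request:
carry_out --plan '[[10,[0,0.5,0],[0,0,0]],[10,[0,1,0],[0,0,0]],[10,[0,2,0],[0,0,0]],[10,[0,3,0],[0,0,0]],[10,[0,3,0],[0,0,0]],[10,[0,3,0],[0,0,0]],[10,[0,3,0],[0,0,0]],[10,[0,3,0],[0,0,0]],[10,[0,3,0],[0,0,0]],[10,[0,3,0],[0,0,0]],[10,[0,3,0],[0,0,0]],[10,[0,3,0],[0,0,0]],[10,[0,3,0],[0,0,0]],[10,[0,3,0],[0,0,0]],[10,[0,3,0],[0,0,0]],[10,[0,2,0],[0,0,0]],[10,[0,1,0],[0,0,0]],[10,[0,0.5,0],[0,0,0]],[10,[0,0,0],[0,0,0]]]'

```text
time_s: 17.73
eef_pos: [541.0, -31.9, 50.9]
ee_rot: [0.0, 0.998, -0.057, -0.0]
force: [-2.1, 0.8, 5.7]
grip_width: 0.216
```

```bash
python3 -c "
from h import *
np.set_printoptions(precision=3,suppress=True)
c=snap('wrist','w13')"
```

```text
17.7333 [541.05  -31.858  50.906] [ 0.     0.998 -0.057 -0.   ] [-2.112  0.837  5.694] 0.21633569179319434 [-0.275  0.559  1.647 -0.001  0.936  1.411]
```

View pics/w13.png

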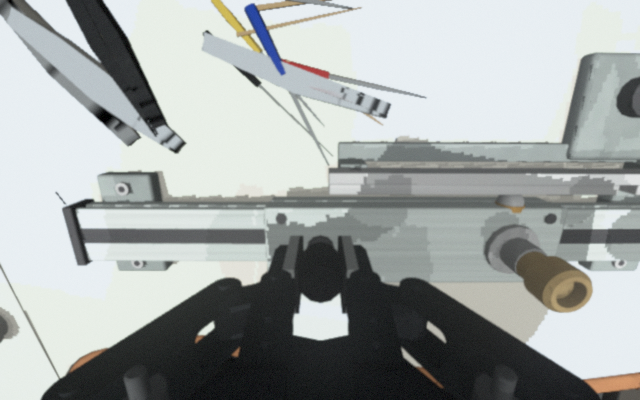

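Request:
carry_out --plan '[[10,[0,1,0],[0,0,0]],[10,[0,1.5,0],[0,0,0]],[10,[0,2,0],[0,0,0]],[10,[0,2,0],[0,0,0]],[10,[0,1.5,0],[0,0,0]],[10,[0,1,0],[0,0,0]],[10,[0,0,0],[0,0,0]]]'

```text
time_s: 18.37
eef_pos: [540.0, -40.9, 50.9]
ee_rot: [0.0, 0.998, -0.057, -0.0]
force: [-2.2, 0.5, 4.5]
grip_width: 0.22
```

Request:
carry_out --plan '[[10,[0,1,0],[0,0,0]],[10,[0,1,0],[0,0,0]],[10,[0,0,0],[0,0,0]]]'

```text
time_s: 18.62
eef_pos: [539.8, -42.9, 50.9]
ee_rot: [0.0, 0.998, -0.057, -0.0]
force: [-1.6, -0.6, 6.2]
grip_width: 0.224
```

Request:
carry_out --plan '[[10,[0,1,0],[0,0,0]],[10,[0,1,0],[0,0,0]],[10,[0,0,0],[0,0,0]]]'

```text
time_s: 18.87
eef_pos: [539.5, -44.9, 50.9]
ee_rot: [0.0, 0.998, -0.057, -0.0]
force: [-3.2, 0.1, 5.3]
grip_width: 0.216
```

Request:
carry_out --plan '[[10,[0,1,0],[0,0,0]],[10,[0,1,0],[0,0,0]],[10,[0,0,0],[0,0,0]]]'

```text
time_s: 19.12
eef_pos: [539.3, -46.8, 50.9]
ee_rot: [0.0, 0.998, -0.057, -0.0]
force: [-2.6, 0.5, 6.4]
grip_width: 0.218
```

Request:
carry_out --plan '[[10,[0,0.6,0],[0,0,0]],[10,[0,0.6,0],[0,0,0]],[10,[0,0.6,0],[0,0,0]]]'

```text
time_s: 19.37
eef_pos: [539.1, -48.2, 50.9]
ee_rot: [0.0, 0.998, -0.057, -0.0]
force: [-1.1, 3.7, 5.6]
grip_width: 0.222
```

Request:
carry_out --plan '[[10,[0,0.6,0],[0,0,0]],[10,[0,0.6,0],[0,0,0]],[10,[0,0.6,0],[0,0,0]]]'

```text
time_s: 19.62
eef_pos: [538.9, -50.0, 50.9]
ee_rot: [-0.0, 0.998, -0.057, -0.0]
force: [-0.8, 3.9, 6.0]
grip_width: 0.219
```

Request:
carry_out --plan '[[10,[0,0.6,0],[0,0,0]],[10,[0,0.6,0],[0,0,0]],[10,[0,0.6,0],[0,0,0]]]'

```text
time_s: 19.87
eef_pos: [538.7, -51.8, 50.9]
ee_rot: [0.0, 0.998, -0.057, -0.0]
force: [-0.7, 2.9, 5.5]
grip_width: 0.219
```

Request:
carry_out --plan '[[10,[0,0.6,0],[0,0,0]],[10,[0,0.6,0],[0,0,0]],[10,[0,0.6,0],[0,0,0]]]'

```text
time_s: 20.12
eef_pos: [538.5, -53.6, 50.9]
ee_rot: [-0.0, 0.998, -0.057, -0.0]
force: [-1.3, 3.3, 6.7]
grip_width: 0.217
```

Request:
carry_out --plan '[[10,[0,0.6,0],[0,0,0]],[10,[0,0.6,0],[0,0,0]],[10,[0,0.6,0],[0,0,0]]]'

```text
time_s: 20.37
eef_pos: [538.3, -55.4, 50.9]
ee_rot: [0.0, 0.998, -0.057, -0.0]
force: [-0.7, 3.1, 7.3]
grip_width: 0.222
```

Steady drag while moving is about 3.3 N. Now I'm watching for it to dip (the pull) and then rise.

Request:
carry_out --plan '[[10,[0,0.6,0],[0,0,0]],[10,[0,0.6,0],[0,0,0]],[10,[0,0.6,0],[0,0,0]]]'

```text
time_s: 20.62
eef_pos: [538.1, -57.2, 50.9]
ee_rot: [-0.0, 0.998, -0.057, -0.0]
force: [-2.7, 2.8, 5.3]
grip_width: 0.22
```

Request:
carry_out --plan '[[10,[0,0.6,0],[0,0,0]],[10,[0,0.6,0],[0,0,0]],[10,[0,0.6,0],[0,0,0]]]'

```text
time_s: 20.87
eef_pos: [537.9, -58.9, 50.9]
ee_rot: [0.0, 0.998, -0.057, -0.0]
force: [-1.3, 3.7, 6.3]
grip_width: 0.22
```

Request:
carry_out --plan '[[10,[0,0.6,0],[0,0,0]],[10,[0,0.6,0],[0,0,0]],[10,[0,0.6,0],[0,0,0]]]'

```text
time_s: 21.12
eef_pos: [537.7, -60.7, 50.9]
ee_rot: [0.0, 0.998, -0.057, -0.0]
force: [-1.8, 4.2, 6.0]
grip_width: 0.218
```

Request:
carry_out --plan '[[10,[0,0.6,0],[0,0,0]],[10,[0,0.6,0],[0,0,0]],[10,[0,0.6,0],[0,0,0]]]'

```text
time_s: 21.37
eef_pos: [537.5, -62.5, 50.9]
ee_rot: [-0.0, 0.998, -0.057, -0.0]
force: [-1.7, 4.0, 5.9]
grip_width: 0.22
```

Request:
carry_out --plan '[[10,[0,0.6,0],[0,0,0]],[10,[0,0.6,0],[0,0,0]],[10,[0,0.6,0],[0,0,0]]]'

```text
time_s: 21.62
eef_pos: [537.3, -64.3, 50.9]
ee_rot: [-0.0, 0.998, -0.057, -0.0]
force: [-1.7, 3.6, 6.2]
grip_width: 0.219
```

Request:
carry_out --plan '[[10,[0,0.6,0],[0,0,0]],[10,[0,0.6,0],[0,0,0]],[10,[0,0.6,0],[0,0,0]]]'

```text
time_s: 21.87
eef_pos: [537.0, -66.1, 50.9]
ee_rot: [0.0, 0.998, -0.057, -0.0]
force: [-1.6, 2.8, 5.9]
grip_width: 0.224
```

Request:
carry_out --plan '[[10,[0,0.6,0],[0,0,0]],[10,[0,0.6,0],[0,0,0]],[10,[0,0.6,0],[0,0,0]]]'

```text
time_s: 22.12
eef_pos: [536.8, -67.9, 50.9]
ee_rot: [-0.0, 0.998, -0.057, -0.0]
force: [-1.8, 3.5, 6.5]
grip_width: 0.219
```

Request:
carry_out --plan '[[10,[0,0.6,0],[0,0,0]],[10,[0,0.6,0],[0,0,0]],[10,[0,0.6,0],[0,0,0]]]'

```text
time_s: 22.37
eef_pos: [536.6, -69.7, 50.9]
ee_rot: [-0.0, 0.998, -0.057, -0.0]
force: [-2.3, 3.1, 6.3]
grip_width: 0.222
```

```bash
python3 -c "
from h import *
np.set_printoptions(precision=3,suppress=True)
c=snap('wrist','w14')"
```

```text
22.3667 [536.61  -69.66   50.892] [-0.     0.998 -0.057 -0.   ] [-2.31   3.083  6.344] 0.22228446056292175 [-0.346  0.557  1.65  -0.     0.935  1.34 ]
```

View pics/w14.png

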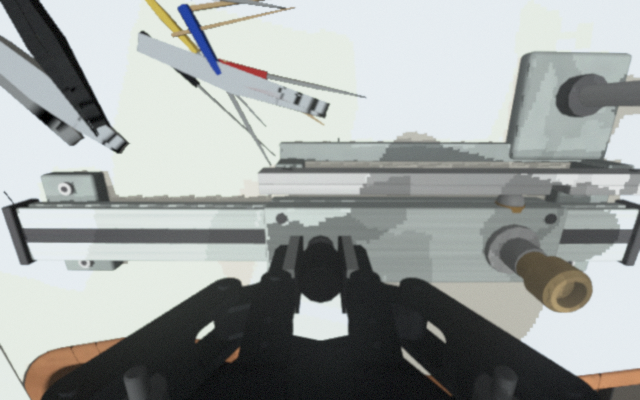

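The die still stands at (560,285). There's a dark mark on the bar near (558,192), right of the ball at (510,203), so I'll zoom in there.

```bash
python3 -c "
from h import *
np.set_printoptions(precision=1,suppress=True)
c=load('w14'); crop(c,480,150,640,250,5,'w14c.png')
print(onz(c,(510.5,203),36),onz(c,(558,192),44), onz(c,(558,192),36))
"
```

```text
[ 547.2 -182.4   36. ] [ 553.9 -203.1   44. ] [ 550.8 -209.7   36. ]
```

View pics/w14c.png

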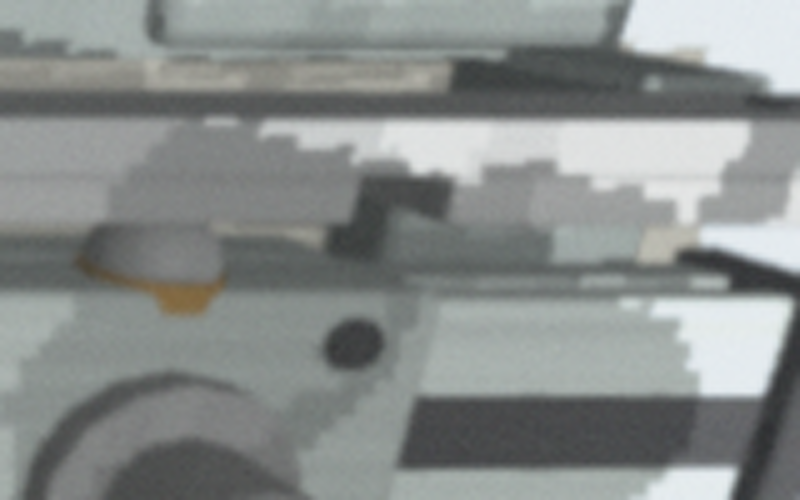

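The notch is visible in the bar at about pixel (561,189), roughly 22 to 27 mm ahead of the ball. I'll move 12 mm, then feel for the click again.

Request:
carry_out --plan '[[10,[0,1,0],[0,0,0]],[10,[0,1,0],[0,0,0]],[10,[0,1.5,0],[0,0,0]],[10,[0,1.5,0],[0,0,0]],[10,[0,1.5,0],[0,0,0]],[10,[0,1.5,0],[0,0,0]],[10,[0,1,0],[0,0,0]],[10,[0,1,0],[0,0,0]],[10,[0,0.8,0],[0,0,0]],[10,[0,0.6,0],[0,0,0]],[10,[0,0.6,0],[0,0,0]]]'

```text
time_s: 23.33
eef_pos: [535.2, -81.6, 50.9]
ee_rot: [-0.0, 0.998, -0.057, -0.0]
force: [-0.9, 3.3, 6.6]
grip_width: 0.221
```

```bash
python3 -c "
from h import *
np.set_printoptions(precision=3,suppress=True)
c=snap('wrist','w15'); crop(c,480,150,640,250,5,'w15c.png')"
```

```text
23.3333 [535.232 -81.591  50.918] [-0.     0.998 -0.057 -0.   ] [-0.887  3.263  6.576] 0.22107458712661815 [-0.368  0.558  1.649 -0.     0.935  1.318]
```

View pics/w15c.png

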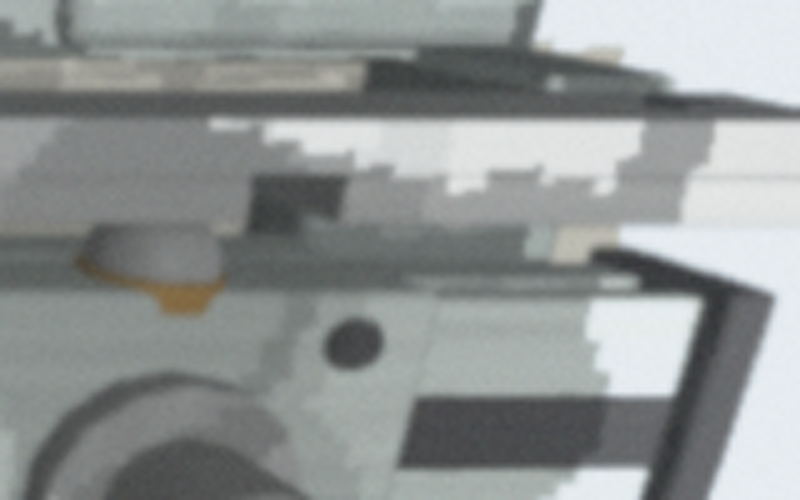

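Request:
carry_out --plan '[[10,[0,0.7,0],[0,0,0]],[10,[0,0.7,0],[0,0,0]],[10,[0,0.6,0],[0,0,0]],[10,[0,0.6,0],[0,0,0]]]'

```text
time_s: 23.72
eef_pos: [534.9, -84.2, 50.9]
ee_rot: [0.0, 0.998, -0.057, -0.0]
force: [-1.9, 3.5, 5.5]
grip_width: 0.221
```

Request:
carry_out --plan '[[10,[0,0.5,0],[0,0,0]],[10,[0,0.5,0],[0,0,0]]]'

```text
time_s: 23.88
eef_pos: [534.8, -85.3, 50.9]
ee_rot: [0.0, 0.998, -0.057, -0.0]
force: [-2.1, 2.2, 6.0]
grip_width: 0.218
```

Request:
carry_out --plan '[[10,[0,0.5,0],[0,0,0]],[10,[0,0.5,0],[0,0,0]]]'

```text
time_s: 24.05
eef_pos: [534.7, -86.4, 50.9]
ee_rot: [0.0, 0.998, -0.057, -0.0]
force: [-1.5, 1.7, 6.4]
grip_width: 0.215
```

Request:
carry_out --plan '[[10,[0,0.5,0],[0,0,0]],[10,[0,0.5,0],[0,0,0]]]'

```text
time_s: 24.22
eef_pos: [534.5, -87.6, 50.9]
ee_rot: [0.0, 0.998, -0.057, -0.0]
force: [-2.5, 0.3, 5.5]
grip_width: 0.221
```

Force is falling (3.5 → 2.2 → 1.7 → 0.3), so the pull is starting.

Request:
carry_out --plan '[[10,[0,0.4,0],[0,0,0]],[10,[0,0.4,0],[0,0,0]]]'

```text
time_s: 24.38
eef_pos: [534.4, -88.6, 50.9]
ee_rot: [0.001, 0.998, -0.057, -0.0]
force: [-2.6, -0.9, 4.9]
grip_width: 0.225
```

Request:
carry_out --plan '[[10,[0,0.4,0],[0,0,0]],[10,[0,0.4,0],[0,0,0]]]'

```text
time_s: 24.55
eef_pos: [534.3, -89.7, 50.9]
ee_rot: [0.001, 0.998, -0.057, -0.0]
force: [-2.7, -2.1, 5.4]
grip_width: 0.22
```

Request:
carry_out --plan '[[10,[0,0.4,0],[0,0,0]],[10,[0,0.4,0],[0,0,0]]]'

```text
time_s: 24.72
eef_pos: [534.2, -90.5, 50.9]
ee_rot: [0.001, 0.998, -0.057, -0.0]
force: [-1.9, -1.1, 5.7]
grip_width: 0.221
```

Request:
carry_out --plan '[[10,[0,0.3,0],[0,0,0]],[10,[0,0.3,0],[0,0,0]]]'

```text
time_s: 24.88
eef_pos: [534.2, -90.8, 50.9]
ee_rot: [0.0, 0.998, -0.057, -0.0]
force: [-2.8, 0.8, 5.9]
grip_width: 0.224
```

Request:
carry_out --plan '[[10,[0,0.3,0],[0,0,0]],[10,[0,0.3,0],[0,0,0]]]'

```text
time_s: 25.05
eef_pos: [534.1, -91.0, 50.9]
ee_rot: [0.0, 0.998, -0.057, -0.0]
force: [-2.0, 4.2, 6.2]
grip_width: 0.22
```

```bash
python3 -c "
from h import *
np.set_printoptions(precision=3,suppress=True)
c=snap('wrist','w16'); crop(c,480,150,640,250,5,'w16c.png')"
```

```text
25.05 [534.14  -91.022  50.925] [ 0.     0.998 -0.057 -0.   ] [-2.05   4.246  6.199] 0.21968547336505798 [-0.385  0.558  1.648 -0.001  0.936  1.301]
```

View pics/w16c.png

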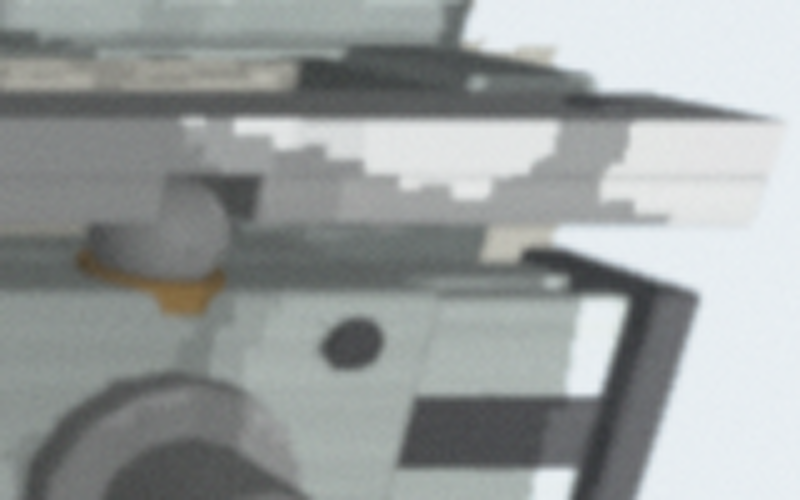

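The ball now stands out into the notch, and the force has risen to +4.2 N, so the click is reached. I'll ease the push slightly and settle.

Request:
carry_out --plan '[[10,[0,-0.3,0],[0,0,0]],[10,[0,0,0],[0,0,0]],[10,[0,0,0],[0,0,0]],[10,[0,0,0],[0,0,0]],[10,[0,0,0],[0,0,0]],[10,[0,0,0],[0,0,0]]]'

```text
time_s: 25.6
eef_pos: [534.2, -90.9, 50.9]
ee_rot: [0.0, 0.998, -0.057, -0.0]
force: [-2.7, 0.5, 6.0]
grip_width: 0.219
```

```bash
python3 -c "
from h import *
np.set_printoptions(precision=3,suppress=True)
c=snap('wrist','w17'); t=snap('top','t17');s=snap('scene','s17')
crop(c,480,150,640,250,5,'w17c.png');crop(t,275,140,475,210,4,'t17c.png')"
```

```text
25.6 [534.15  -90.946  50.904] [ 0.     0.998 -0.057 -0.   ] [-2.705  0.467  5.991] 0.21855910077904311 [-0.384  0.558  1.648 -0.001  0.936  1.301]
25.65 [534.159 -90.957  50.912] [ 0.     0.998 -0.057 -0.   ] [-2.661 -0.256  6.485] 0.22444394639891685 [-0.385  0.558  1.648 -0.001  0.936  1.301]
25.7 [534.176 -90.962  50.934] [ 0.     0.998 -0.057 -0.   ] [-2.771  0.16   4.847] 0.22011330849156202 [-0.385  0.558  1.648 -0.001  0.936  1.301]
```

View pics/w17.png

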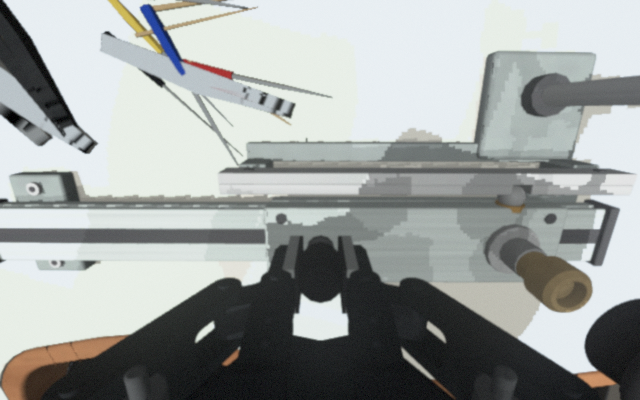

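View pics/w17c.png

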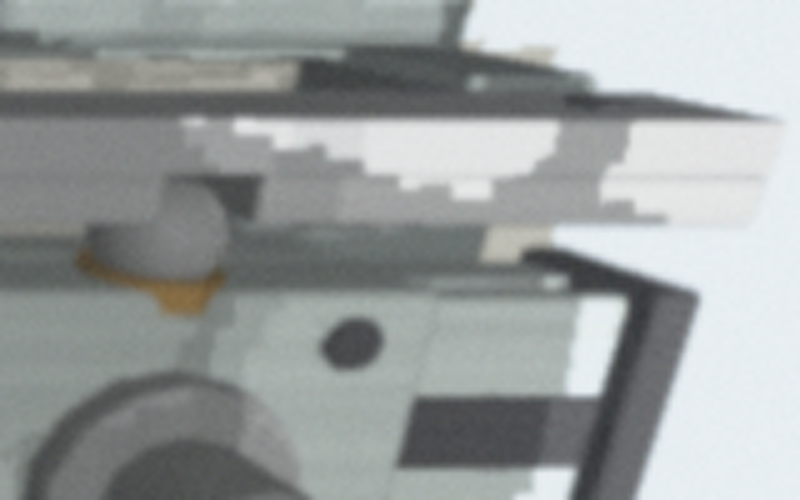

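View pics/t17c.png

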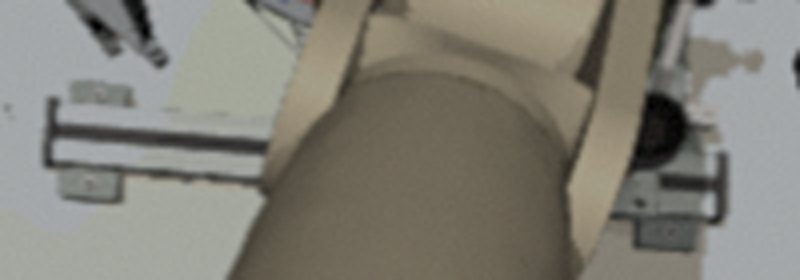

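View pics/s17.png

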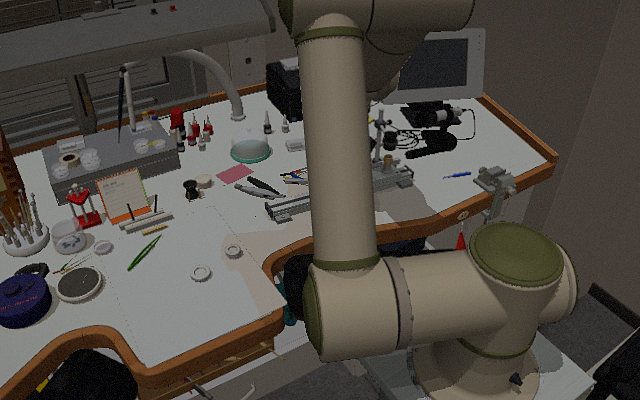

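In these views the ball sits in the notch, the die stands upright on the post at (560,285) in the wrist view, and in the scene view it is under the loupe at about (387,160). The force along the rail is about 0 and the grip is firm, so I'm handing in.

```bash
python3 -c "
from h import *
s=load('s17');crop(s,350,100,450,200,6,'s17c.png')
from rig import ctrl
print(ctrl.finish_job())"
```

```text
the job is handed in; nothing more can be done
None
```

View pics/s17c.png

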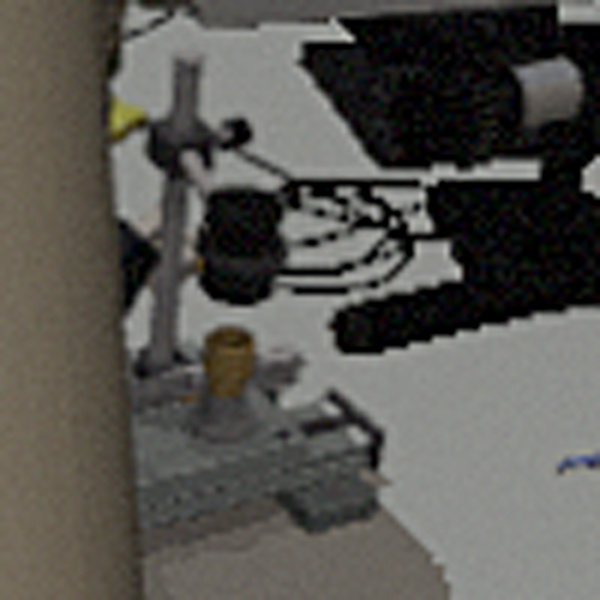

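The tall die is standing upright on the pedestal under the loupe. The ball is in its notch and the gripper still holds the knob. The job was handed in at about 25.7 s of the 72 s allowed; no verdict is reported.

- **Placing:** I stood the die on the pedestal, centred to about 1 mm by the wrist camera, and let go with the carriage still at its loading end. The other two dies were not touched.
- **Click:** I slid the carriage about 143 mm by the knob. The steady drag of about 3.5 N fell to −2 N, which is the ball's pull, then rose to +4 N. I eased the push off to about 0 N along the rail.
- **Last checks:** The wrist view shows the ball out in the notch, and the scene view shows the die upright under the loupe. The knob grip width is steady.
- **Disagreements:**
  - The first position estimates from the three cameras differed by up to about 3 mm, so I relied on the wrist camera for the final alignment.
  - About −2.7 N sideways and 5–6 N upward remained on the tool from the grip; the readings were steady.

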